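# Hang the catch bin and push the globe out through its flap

### The arm

A 6-joint arm with a two-finger parallel gripper is mounted at the origin on the work surface. World frame = base frame: x ahead of the robot, y to its left, z up, the work surface at z = 0. Lengths are in m, angles in rad, forces in N, time in s.
With the tool pointing down it reaches from about 0.2 to 0.875 m from the base axis. Payload 3.4 kg.
Tool frame: the origin (TCP) lies between the finger pads; the fingertips stand 25 mm ahead of it and the grasp point (between the pads) lies 6 mm ahead of it (r.nose_length is the z of the fingertips in the tool frame, in m); z points along the fingers, x is the direction in which the jaws open and shut, and the axes are right-handed (so a half turn about z gives the same grasp; the last joint's range is limited). The gripper opens to 94 mm and grips with 3 to 60 N. Pads are 16 mm wide; open, the fingers measure 119 mm over their backs; the gripper's body (75 mm by 177 mm) begins 78 mm behind the grasp point.
Start: joints at [1.162, 0.276, 1.505, -0, 1.361, -0.121], TCP at [0.163, 0.551, 0.23] pointing down, gripper open.
Joint ranges: [-2.89, 2.89], [-0.75, 2.08], [0.22, 2.7], [-1.18, 4.32], [0.11, 2.71], [-2.7, 2.7]. Speed limits (rad/s): [2.57, 2.57, 3.14, 3.14, 3.14, 3.14].

### API

Orientations are given as a unit quaternion [w, x, y, z].
In Python, from plant import r, gripper_to, inverse_kinematics, vision, models, telemetry gives the robot as it stands. Calls block until the motion is done:
- r.move_to(position, orientation): joint-space move of the TCP to a pose.
- r.move_l(position, rot=None, vel=0.15, guard=None): straight line of the TCP; rot=None keeps the orientation; vel is the mean speed in m/s. With guard (N) it stops when the force on the tool has changed by that much, and returns True; else False.
- r.movej(angles): joint-space move.
- gripper_to(opening, f_grip=None): finger opening in m; f_grip is the grip in N (None keeps the last); returns when the fingers have stopped.
- r.hold(seconds).
- inverse_kinematics(position, orientation): joint angles nearest the present ones, or None.
- vision.snapshot(name): name is "side" or "top" or "wrist"; returns the picture (480x640x3 uint8, red, green, blue); there is no depth.
- vision.get_calibration(name): a dict with "fx", "fy", "cx", "cy" (pixels), "D" ([k1, k2, p1, p2, k3] as OpenCV has them; the pictures are not rectified), "position" and "orientation" of the camera in the world. Camera axes: x right, y down, z forward; pixel columns grow to the right and rows downward; lengths in m; the calibration is good to about 2 mm. A picture is of the moment at which its call begins: read the wrist's pose just before it. get_calibration takes no time and is no camera call; for the wrist camera it gives the pose at the moment of the call.
A pose or a line that the arm cannot do raises r.PlanningError and nothing moves.
- r.sign_off(): hands the job in, once; it reports no verdict.
Trained networks look in the newest picture that a camera, given by its name, has taken for a name from the list of things; names that differ only in an ending like _2 or _b are one class to them, and where a whole thing is asked for, a point or a joint stands for the part that bears it (a point fixed in the world has none). Each returns a list of dicts, best first, with "score" (0 to 1); they miss things now and then, are a little off and sometimes report something else, mostly with a low value. They report only what shows in the picture. A call takes as long as a camera call.
- models.boxes_of(thing, camera): "at" ([x, y, z] in m, in world coordinates, good to about 4 mm: the middle of the surface that is visible of it).
- models.regions_of(thing, camera): "pixels" (480x640 bool, what is visible of it).
- models.mark_of(thing, camera): "at" ([x, y, z] in m, in world coordinates, good to about 4 mm: a listed point, or the origin of a listed thing).
Readings, each from a call of its own:
- telemetry.current_t(): time.
- telemetry.current_joints(): joint angles.
- telemetry.current_dq(): joint speeds.
- telemetry.current_joint_efforts(): joint torques, N m.
- telemetry.current_ee_pos(): TCP position.
- telemetry.current_tool_rot(): TCP orientation.
- telemetry.current_wrist_force(): force on the tool from outside, world axes, zero at the start.
- telemetry.current_torque(): the same for the moment, N m.
- telemetry.current_opening(): finger opening in m.
Only numpy, scipy, OpenCV 4.12 (cv2) and the standard library are available. Lean on these libraries where they do the work, as an engineer would, in place of code of your own. Each camera call takes 0.05 s, during which the arm holds its last target.

### The job

A lamp globe stands in one of the two lanes on top of the outlet stand, behind that lane's spring flap. Hang the metal catch bin by its back hook on the stand's upper rail, below that lane, easing its weight on and letting go slowly so that it does not drop or swing; then, without lifting the globe, push it forward so that it opens the flap itself and falls into the bin. Do not touch the flaps with the gripper, and leave the cap in the other lane, the glue gun, the spool and the spare globes on the bench where they are.

Things in the scene. Friction and masses are not known exactly. Their poses are not given: they have to be found in the camera images.
- stand: Fixed two-lane outlet stand, 190 x 300 x 260 mm. Origin: on the table below the middle of the deck's front edge; -x points out of the front, to the robot (yaw within 0.2 rad), z up. Flat deck, top at z = 184 mm, 8 mm thick, x = 0 to 170 mm, open above and at the rear. At the front of each lane a flap hangs between two posts 76 mm high from an axle 68 mm above the deck at x = -20 mm.
- lane_left (a point): Middle of the front edge of the left lane, on the deck's top: stand x = 0, y = +55, z = 184 mm; axes as the stand's. The lane runs along x and is 64 mm wide between guides 12 mm high.
- lane_right (a point): The same point of the right lane, at stand y = -55 mm.
- rail_top (a point): Top of the upper hanging rail at its middle: stand x = 18, y = 0, z = 130 mm; axes as the stand's. Round steel bar 10 mm thick, 300 mm long along y, under the deck, its ends standing out 40 mm at the sides; carried from behind by arms 6 mm wide at y = +-107 mm (the hook goes between them). A like lower rail, axis at stand x = 16, z = 65 mm: the hung bin's back wall leans on it.
- flap_left (a joint): Spring flap of the lane at y = +55 mm: grey panel 60 mm wide, 60 mm high, reaching to 5 mm above the deck, hinged at its top. 0 = shut (hanging), positive = swung out to the front, up to 1.7 rad; a weak spring (under 0.3 N at its lower edge) shuts it.
- flap_right (a joint): The same flap for the lane at y = -55 mm.
- bin_tab (a point): Centre of the catch bin's pull tab, to grasp it by: upright plate on the front wall, 12 mm thick (x), 44 mm wide (y), reaching from 45 to 95 mm above the bin's underside (its centre at 70), 50 mm in front (-x) of the bin's middle. Axes are the bin's: +x to the hook side, z up.
- bin_hook (a point): Middle of the underside of the hook's roof on the bin's back, 90 mm above the bin's underside, 58.5 mm behind (+x) its middle; hung, it lies on the rail top. Hook 40 mm wide (y), roof 4 mm thick, slot 17 mm long in x between strap and far lip; lip 4 mm thick, 17 mm deep. Axes are the bin's. The hung bin leans by up to about 0.1 rad, its bottom towards the stand.
- bin: The catch bin: bare sheet-metal open box, 100 x 100 mm, front and side walls 50 mm high, back wall (+x) 65 mm, about 0.3 kg. Origin at the middle of its underside. It starts standing on the table, tab towards the robot (yaw within 0.35 rad).
- globe_center (a point): The lamp globe to be sent out: pink plastic globe, 54 mm wide, 52 mm high with a short collar on top and a flat foot 36 mm wide, about 60 g; it stands upright in one of the two lanes with its middle 55 to 85 mm behind the deck's front edge. The point is on its axis 24 mm above its foot.
- globe: The same globe: origin at the centre of its foot.
- cap_center (a point): Centre of the pink cap (a flat-topped cylinder 48 mm wide, 29 mm high) in the other lane; stays there.
- cap: The same cap: origin at the centre of its foot.
- gluegun: Glue gun lying on its side on the table at one side of the stand, 220 x 150 x 31 mm; the bin stands on the other side. Bystander.
- spare_a: Spare globe like the other, standing on the table well to the side. Bystander, origin at its foot.
- spare_b: Spare globe, as above.
- spare_c: Spare globe, as above.
- spool: White spool, 56 mm wide and high, standing on the table. Bystander, origin at its foot.

How it is judged:
On the way, in this order (a step that is already met when the one before it is completed fails the run):
1. the bin hangs by its hook on the upper rail, let go and still (x of bin_hook in the frame of stand between 0.006 and 0.03 m and z of bin_hook in the frame of stand between 0.122 and 0.137 m and angle between bin_hook's own z axis and vertical below 0.2 rad and contact force between bin and stand above 0.5 N and contact force between bin and the fingers below 0.05 N and linear speed of bin below 0.03 m/s and angular speed of bin below 0.3 rad/s), for 0.3 s.
2. the globe pushes a flap open (((value of joint flap_left above 0.4 rad and contact force between flap_left and globe above 0.02 N) or (value of joint flap_right above 0.4 rad and contact force between flap_right and globe above 0.02 N))).
At the end, for the whole second after the job is handed in: The bin hangs by its hook on the upper rail (within 8 mm in height, leaning under 0.2 rad), let go and still; the globe lies still inside it, its centre within the walls, under 50 mm up; both flaps are within 0.1 rad of shut; the cap is within 30 mm of its start (all of step 1 and x of globe_center in the frame of bin between -0.05 and 0.05 m and y of globe_center in the frame of bin between -0.05 and 0.05 m and z of globe_center in the frame of bin between 0 and 0.05 m and linear speed of globe below 0.05 m/s and value of joint each of flap_left, flap_right below 0.1 rad and distance of cap_center from where it was at the start of the episode below 0.03 m); the robot touches nothing.
It fails at once if the bin is let go so that it drops or swings (moves over 0.35 m/s untouched) (contact force between bin and the fingers below 0.01 N and linear speed of bin above 0.35 m/s).
It fails at once if the gripper pushes a flap (over 0.5 N) (contact force between any of flap_left, flap_right and the fingers above 0.5 N).
It fails at once if the globe is lifted (centre over 245 mm above the table) (height (world z) of globe_center above 0.245 m).
It fails at once if the cap is moved by more than 30 mm (distance of cap_center from where it was at the start of the episode above 0.03 m).
It fails at once if a bystander is moved by more than 30 mm (distance of any of gluegun, spare_a, spare_b, spare_c, spool from where it was at the start of the episode above 0.03 m).
It also fails if it takes over 64 s, if anything falls off the work surface, if the arm or the gripper's body presses on something with over 40 N, if the wrist force passes 120 N, or if a joint passes its speed limit or range.

## Working session

There is one attempt and no reset: what is moved stays moved. The work goes in short steps, each a Python script; the robot and the scene stay as the last script left them, time stands still between calls to the robot, and variables do not carry over. Pictures are saved under pics/ and viewed, and the job is handed in when it is done.

```bash
ls; mkdir -p pics; cat > h.py <<'E'
import numpy as np, cv2
from scipy.spatial.transform import Rotation as R
from plant import r, gripper_to, inverse_kinematics, vision, models, telemetry
def snap(n,f):
    im=vision.snapshot(n); cv2.imwrite('pics/'+f,im[:,:,::-1]); return im
def Rq(q): return R.from_quat([q[1],q[2],q[3],q[0]])
def qw(Ro):
    x,y,z,w=Ro.as_quat(); return [w,x,y,z]
def proj(c,P):
    Rc=Rq(c['orientation']).as_matrix(); P=np.atleast_2d(P)
    rv,_=cv2.Rodrigues(Rc.T); t=-Rc.T@np.array(c['position'])
    K=np.array([[c['fx'],0,c['cx']],[0,c['fy'],c['cy']],[0,0,1.]])
    return cv2.projectPoints(P.astype(float),rv,t,K,np.array(c['D'],float))[0][:,0]
def ray(c,uv):
    K=np.array([[c['fx'],0,c['cx']],[0,c['fy'],c['cy']],[0,0,1.]])
    n=cv2.undistortPoints(np.array([[uv]],float),K,np.array(c['D'],float))[0,0]
    d=Rq(c['orientation']).as_matrix()@np.array([n[0],n[1],1]); return np.array(c['position']),d/np.linalg.norm(d)
def onz(c,uv,z):
    o,d=ray(c,uv); return o+d*(z-o[2])/d[2]
def tri(*obs):
    A=np.zeros((3,3));b=np.zeros(3)
    for c,uv in obs:
        o,d=ray(c,uv);M=np.eye(3)-np.outer(d,d);A+=M;b+=M@o
    return np.linalg.solve(A,b)
E
python3 - <<'E'
from h import *
np.set_printoptions(precision=4,suppress=True)
for n in ['side','top','wrist']:
    snap(n,n+'0.png'); c=vision.get_calibration(n); print(n,c['fx'],np.array(c['position']),Rq(c['orientation']).as_matrix()[:,2])
for th in ['stand','lane_left','lane_right','rail_top','bin_tab','bin_hook','bin','globe_center','globe','cap_center','gluegun','spool','spare_a']:
    for cam in ['side','top']:
        print(th,cam,[(np.round(d['at'],4),round(d['score'],2)) for d in models.mark_of(th,cam)][:4])
print(telemetry.current_t(),telemetry.current_tool_rot(),r.nose_length)
E
```

```text
pics
side 520.9490322639017 [ 0.1432 -0.6933  1.0825] [ 0.3184  0.5845 -0.7463]
top 436.6905579032036 [0.3878 0.0008 1.2015] [ 0.1614  0.0103 -0.9868]
wrist 403.98009310189644 [0.0938 0.5722 0.3848] [ 0.2391 -0.0713 -0.9684]
stand side [(array([ 0.5593, -0.0388,  0.0002]), 0.67), (array([ 0.6031,  0.4265, -0.0021]), 0.57)]
stand top [(array([ 0.5565, -0.0345, -0.0006]), 0.98)]
lane_left side [(array([ 0.3755, -0.324 ,  0.068 ]), 0.7), (array([0.5651, 0.0181, 0.1842]), 0.66)]
lane_left top [(array([0.5622, 0.0175, 0.1834]), 0.59)]
lane_right side [(array([ 0.5561, -0.0926,  0.1905]), 0.79)]
lane_right top [(array([ 0.5582, -0.0928,  0.186 ]), 0.9)]
rail_top side [(array([ 0.579 , -0.036 ,  0.1294]), 0.91), (array([ 0.7166, -0.376 ,  0.0019]), 0.62), (array([0.7215, 0.3966, 0.0002]), 0.18)]
rail_top top [(array([ 0.5772, -0.0359,  0.1288]), 0.73)]
bin_tab side [(array([ 0.3783, -0.3232,  0.0696]), 0.81)]
bin_tab top [(array([ 0.3708, -0.3188,  0.069 ]), 0.77), (array([ 0.4209, -0.3155,  0.0007]), 0.73)]
bin_hook side [(array([ 0.4806, -0.3141,  0.0893]), 0.61)]
bin_hook top [(array([ 0
[... 642 characters left out ...]
0029]), 0.5)]
gluegun side []
gluegun top [(array([ 0.4715,  0.2864, -0.0037]), 0.57), (array([0.7192, 0.3929, 0.0005]), 0.27)]
spool side [(array([ 0.7155, -0.3771, -0.0005]), 0.95), (array([ 0.5608, -0.0369, -0.0006]), 0.54), (array([ 0.625 , -0.0942,  0.1831]), 0.48)]
spool top [(array([ 0.7158, -0.3801,  0.001 ]), 0.83), (array([ 0.6249, -0.1007,  0.1973]), 0.15)]
spare_a side [(array([ 0.6077,  0.4263, -0.0022]), 0.77), (array([ 0.5895, -0.4358, -0.0018]), 0.65), (array([0.4727, 0.2841, 0.0015]), 0.28)]
spare_a top [(array([ 0.5893, -0.4321,  0.0049]), 0.78), (array([ 0.6068,  0.4254, -0.0033]), 0.77), (array([0.7197, 0.3929, 0.0036]), 0.64)]
1.45 [-0.      0.8012  0.5984  0.    ] 0.025
```

View pics/side0.png

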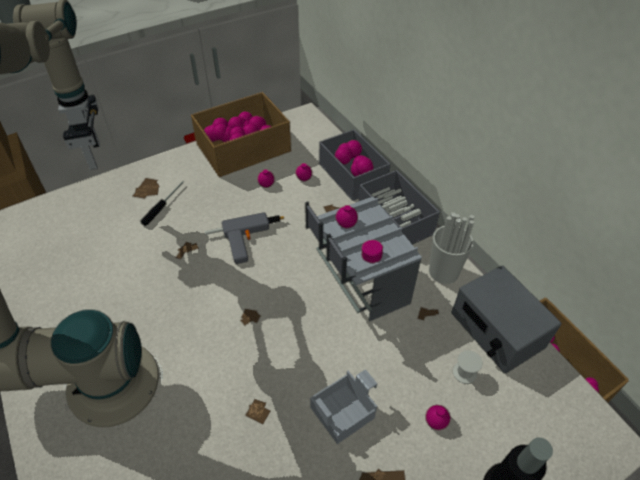

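View pics/top0.png

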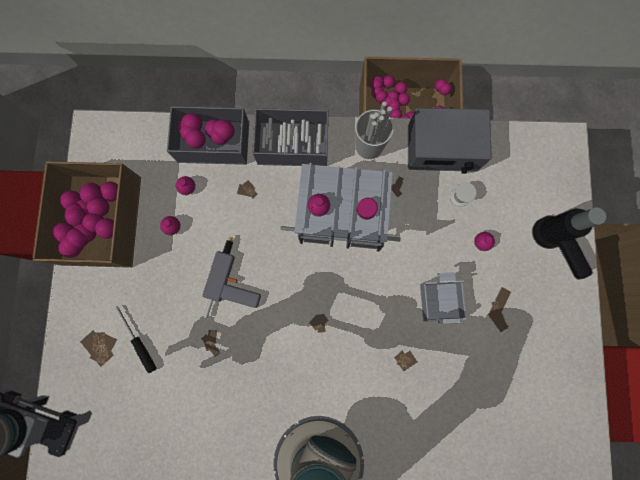

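The top and side views agree. The globe is in the left lane at about (0.63, 0.016), with the top view showing it at pixel 318,204. The cap is in the right lane, and the bin stands at about (0.42, -0.315), top pixel 443,300. Next I'll use the wrist camera to look at the stand, then at the bin.

```bash
cat >> h.py <<'E'
def ori(yaw,tilt):
    # jaws along +y(yaw frame), fingers down, leaning so that tips point forward by tilt
    z=np.array([np.sin(tilt),0,-np.cos(tilt)]);x=np.array([0,1.,0]);y=np.cross(z,x)
    return R.from_euler('z',yaw)*R.from_matrix(np.c_[x,y,z])
E
python3 - <<'E'
from h import *
np.set_printoptions(precision=4,suppress=True)
def marks(l):
    for th in l: print(th,[(np.round(d['at'],4),round(d['score'],2)) for d in models.mark_of(th,'wrist')][:3])
r.move_to([0.36,-0.03,0.36],qw(ori(-0.05,0.35)))
c=vision.get_calibration('wrist');print(c['position']);snap('wrist','w1.png')
import json;json.dump({k:(list(map(float,v)) if hasattr(v,'__len__') else float(v)) for k,v in c.items()},open('w1.json','w'))
marks(['stand','lane_left','lane_right','rail_top','globe','globe_center','cap_center'])
r.move_to([0.27,-0.33,0.26],qw(ori(0.07,0.35)))
c=vision.get_calibration('wrist');print(c['position']);snap('wrist','w2.png')
json.dump({k:(list(map(float,v)) if hasattr(v,'__len__') else float(v)) for k,v in c.items()},open('w2.json','w'))
marks(['bin','bin_tab','bin_hook'])
print(telemetry.current_t(),telemetry.current_joints())
E
```

```text
[ 0.2395 -0.0234  0.4807]
stand [(array([0.7228, 0.3987, 0.0009]), 0.2)]
lane_left [(array([0.5655, 0.0171, 0.1801]), 0.93), (array([ 0.3697, -0.32  ,  0.067 ]), 0.62), (array([ 0.7139, -0.3803,  0.004 ]), 0.19)]
lane_right [(array([ 0.5591, -0.0935,  0.1826]), 0.69)]
rail_top [(array([ 0.5738, -0.0392,  0.1316]), 0.88)]
globe []
globe_center [(array([ 0.3732, -0.3185,  0.068 ]), 0.35), (array([0.563 , 0.0207, 0.1832]), 0.16)]
cap_center []Traceback (most recent call last):
  File "<stdin>", line 9, in <module>
plant.PlanningError: the arm cannot take that pose within its joint ranges
```

View pics/w1.png

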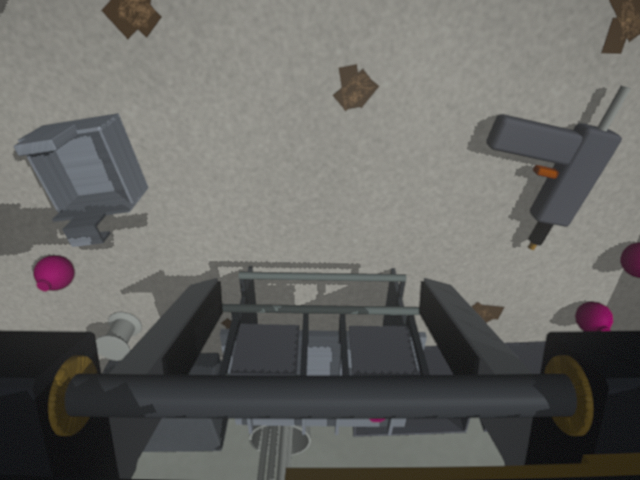

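```bash
python3 - <<'E'
from h import *
print(telemetry.current_t(),np.round(telemetry.current_joints(),3))
for p in ([.27,-.33,.26],[.3,-.32,.28],[.33,-.32,.26],[.375,-.32,.085],[.375,-.32,.2],[.47,.01,.12],[.47,.01,.16],[.68,.01,.21],[.68,.01,.3]):
  for t in (-.2,0,.2,.35,.5,.7,1.0):
    for f in (0,1):
      j=inverse_kinematics(p,qw(ori(0.05,t)*R.from_euler('z',np.pi*f)))
      if j is not None: print(p,t,f,np.round(j,2))
E
```

```text
4.0917 [-0.399 -0.321  1.823  0.122  1.311 -1.932]
[0.27, -0.33, 0.26] -0.2 0 [-0.91  0.11  1.67 -0.16  1.48 -2.51]
[0.27, -0.33, 0.26] -0.2 1 [-0.91  0.11  1.67 -0.16  1.48  0.64]
[0.27, -0.33, 0.26] 0 0 [-1.05  0.03  1.74 -0.    1.38 -2.67]
[0.27, -0.33, 0.26] 0 1 [-1.05  0.03  1.74 -0.    1.38  0.47]
[0.27, -0.33, 0.26] 0.2 1 [-1.22 -0.03  1.81  0.2   1.3   0.26]
[0.27, -0.33, 0.26] 0.35 1 [-1.35 -0.05  1.87  0.36  1.28  0.07]
[0.27, -0.33, 0.26] 0.5 1 [-1.5  -0.06  1.94  0.52  1.29 -0.13]
[0.27, -0.33, 0.26] 0.7 1 [-1.67 -0.04  2.03  0.71  1.35 -0.39]
[0.27, -0.33, 0.26] 1.0 0 [-1.88  0.07  2.16  0.91  1.47  2.41]
[0.27, -0.33, 0.26] 1.0 1 [-1.88  0.07  2.16  0.91  1.47 -0.74]
[0.3, -0.32, 0.28] -0.2 0 [-0.85  0.12  1.6  -0.16  1.54 -2.45]
[0.3, -0.32, 0.28] -0.2 1 [-0.85  0.12  1.6  -0.16  1.54  0.69]
[0.3, -0.32, 0.28] 0 0 [-0.98  0.04  1.68 -0.    1.43 -2.6 ]
[0.3, -0.32, 0.28] 0 1 [-0.98  0.04  1.68 -0.    1.43  0.54]
[0.3, -0.32, 0.28] 0.2 1 [-1.13 -0.03  1.76  0.19  1.33  0.35]
[0.3, -0.32, 0.28] 0.35 1 [-1.27 -0.06  1.83  0.35  1.3   0.17]
[0.3, -0.32, 0.28] 0.5 1 [-1.41 -
[... 4785 characters left out ...]
3 -0.03  1.87  1.44]
[0.68, 0.01, 0.3] 0 0 [-0.09  0.41  1.13 -0.    1.6  -1.71]
[0.68, 0.01, 0.3] 0 1 [-0.09  0.41  1.13 -0.    1.6   1.43]
[0.68, 0.01, 0.3] 0.2 0 [-0.1   0.3   1.32  0.03  1.33 -1.73]
[0.68, 0.01, 0.3] 0.2 1 [-0.1   0.3   1.32  0.03  1.33  1.41]
[0.68, 0.01, 0.3] 0.35 0 [-0.12  0.22  1.46  0.06  1.11 -1.76]
[0.68, 0.01, 0.3] 0.35 1 [-0.12  0.22  1.46  0.06  1.11  1.38]
[0.68, 0.01, 0.3] 0.5 0 [-0.14  0.16  1.6   0.11  0.89 -1.81]
[0.68, 0.01, 0.3] 0.5 1 [-0.14  0.16  1.6   0.11  0.89  1.34]
[0.68, 0.01, 0.3] 0.7 0 [-0.16  0.09  1.79  0.24  0.59 -1.94]
[0.68, 0.01, 0.3] 0.7 1 [-0.16  0.09  1.79  0.24  0.59  1.2 ]
[0.68, 0.01, 0.3] 1.0 1 [-0.2   0.06  2.05  1.36  0.22  0.08]
```

```bash
python3 - <<'E'
from h import *
import json
np.set_printoptions(precision=4,suppress=True)
r.move_to([0.27,-0.33,0.26],qw(ori(0.07,0)))
c=vision.get_calibration('wrist');print(c['position']);snap('wrist','w2.png')
json.dump({k:(list(map(float,v)) if hasattr(v,'__len__') else float(v)) for k,v in c.items()},open('w2.json','w'))
for th in ['bin','bin_tab','bin_hook']:print(th,[(np.round(d['at'],4),round(d['score'],2)) for d in models.mark_of(th,'wrist')][:3])
print(telemetry.current_t(),telemetry.current_joints())
im=cv2.imread('pics/w1.png')[255:435,190:450]; cv2.imwrite('pics/w1z.png',cv2.resize(im,None,fx=3,fy=3,interpolation=cv2.INTER_CUBIC))
# predicted stand rail overlay
c=json.load(open('w1.json'))
for yaw in (-.04,-.06,-.08):
    o=np.array([.5595,-.0365,0]);M=R.from_euler('z',yaw).as_matrix()
    print(yaw,proj(c,[o+M@p for p in ([18,150,125],[18,-150,125],[16,150,65],[16,-150,65],[0,55,184],[0,-55,184])@np.diag([.001]*3)]).round(1).tolist())
E
```

```text
[ 0.1981 -0.334   0.4152]
bin [(array([ 0.4202, -0.313 ,  0.0026]), 0.64)]
bin_tab [(array([ 0.3709, -0.3205,  0.0698]), 0.87)]
bin_hook [(array([ 0.4808, -0.3122,  0.0916]), 0.63)]
5.5417 [-1.0467  0.029   1.7353  0.0003  1.3759 -2.6892]
-0.04 [[446.7, 306.7], [197.9, 308.4], [435.4, 274.1], [208.7, 275.8], [374.4, 333.8], [270.3, 334.5]]
-0.06 [[446.0, 308.5], [197.1, 306.6], [434.7, 275.9], [208.1, 274.0], [374.3, 334.5], [270.2, 333.8]]
-0.08 [[445.2, 310.3], [196.5, 304.8], [434.1, 277.6], [207.6, 272.2], [374.2, 335.2], [270.2, 333.1]]
```

View pics/w1z.png

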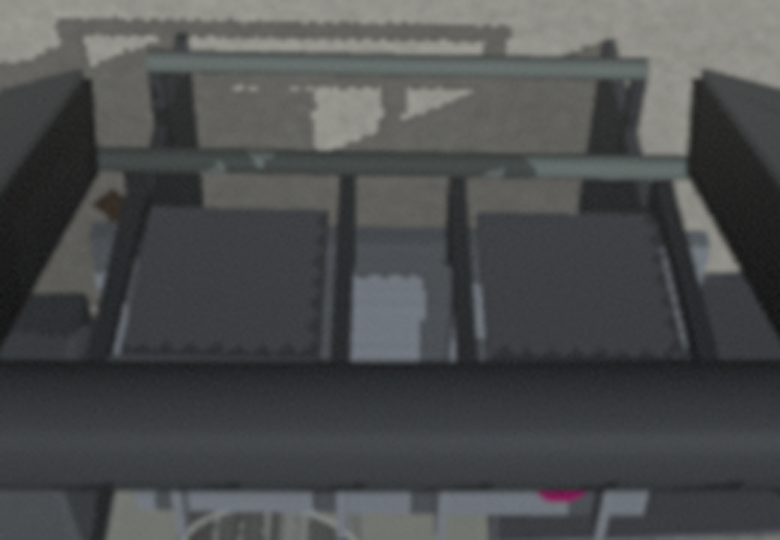

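View pics/w2.png

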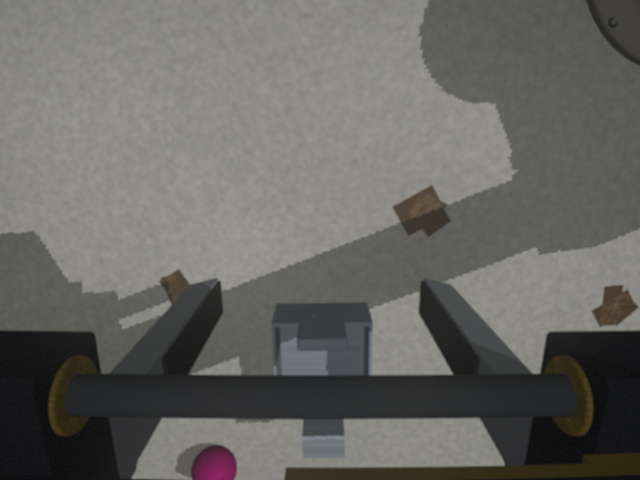

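The w1 picture shows the upper rail near row 310 and the lower rail near row 277. In w2 the tab is parallel to the jaws at about pixel (322, 330). The pose sources agree within about 4 mm, so I'll grasp the tab.

```bash
python3 - <<'E'
from h import *
np.set_printoptions(precision=4,suppress=True)
q=qw(ori(0.076,0.1)); g=np.array([.372,-.3208,.076]); p=g-Rq(q).as_matrix()[:,2]*.006
print(inverse_kinematics(p+[0,0,.1],q),inverse_kinematics(p,q))
r.move_to(p+[0,0,.11],q)
for n in('side','top'):snap(n,n+'1.png')
print(r.move_l(p,vel=.12,guard=8),telemetry.current_ee_pos(),telemetry.current_wrist_force())
gripper_to(.03,40)
print(telemetry.current_opening(),telemetry.current_wrist_force(),telemetry.current_t())
snap('wrist','w3.png');im=snap('side','side2.png');
z=cv2.imread('pics/side2.png')[330:480,240:480];cv2.imwrite('pics/s2z.png',cv2.resize(z,None,fx=3,fy=3,interpolation=cv2.INTER_CUBIC))
E
```

```text
[-0.9176  0.1482  1.8075  0.0925  1.1328 -2.6014] [-0.9176  0.256   1.9566  0.109   0.8772 -2.632 ]
False [ 0.3717 -0.3214  0.0826] [-0.0546 -0.08    0.5147]
0.043839222702395785 [-1.2389 -0.2605  0.8206] 8.0917
```

View pics/s2z.png

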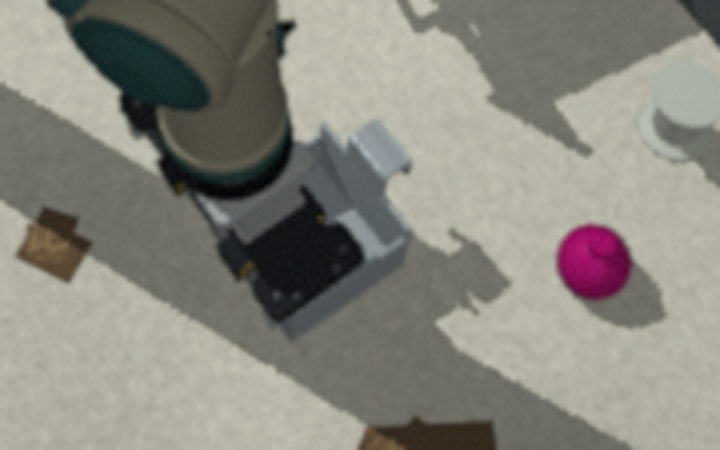

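View pics/w3.png

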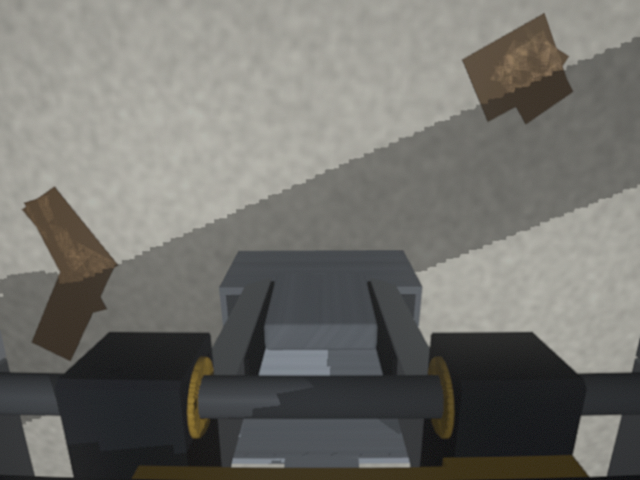

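```bash
cat >> h.py <<'E'
S_o=np.array([.561,-.0375,0]); S_yaw=-.062
S_R=R.from_euler('z',S_yaw)
def st(x,y,z): return S_o+S_R.apply([x,y,z])
# in-hand: bin pose at grasp
B0_o=np.array([.4219,-.3176,0]);B0_R=R.from_euler('z',.076)
T0_p=np.array([ 0.3717,-0.3214,0.0826]);T0_R=ori(.076,.1)
HK=np.array([.0585,0,.09])
def tool_for_bin(hook,Rb):
    "TCP pose so that bin_hook is at hook, bin orientation Rb"
    o=np.array(hook)-Rb.apply(HK); G=Rb*B0_R.inv()
    return o+G.apply(T0_p-B0_o), qw(G*T0_R)
def hook_now():
    Rt=Rq(telemetry.current_tool_rot()); G=Rt*T0_R.inv(); Rb=G*B0_R
    return np.array(telemetry.current_ee_pos())+G.apply(B0_o+B0_R.apply(HK)-T0_p), Rb
E
python3 - <<'E'
from h import *
np.set_printoptions(precision=4,suppress=True)
p=np.array(telemetry.current_ee_pos())
r.move_l(p+[0,0,.07],vel=.1)
print(telemetry.current_wrist_force(),telemetry.current_torque())
P,q=tool_for_bin(st(-.04,.055,.160),S_R)
print(P,inverse_kinematics(P,q))
r.move_l(P,rot=q,vel=.15)
print(telemetry.current_ee_pos(),hook_now()[0],telemetry.current_t())
for n in('side','top','wrist'):
    snap(n,n+'3.png')
    for th in('bin_hook','bin','bin_tab','rail_top','lane_left','lane_right'): print(n,th,[(np.round(d['at'],4),round(d['score'],2)) for d in models.mark_of(th,n)][:2])
z=cv2.imread('pics/side3.png')[170:340,240:440];cv2.imwrite('pics/s3z.png',cv2.resize(z,None,fx=3.5,fy=3.5,interpolation=cv2.INTER_CUBIC))
print(telemetry.current_t())
E
```

```text
[-0.3054  0.4462 -3.4199] [ 0.0223  0.3226 -0.0523]
[0.4159 0.0266 0.1526] [-0.1074  0.0472  2.0084  0.0054  0.9861 -1.6189]
[0.4158 0.0263 0.1526] [0.5244 0.0194 0.16  ] 11.525
side bin_hook [(array([0.5256, 0.0206, 0.1609]), 0.76)]
side bin [(array([0.4626, 0.0274, 0.071 ]), 0.94), (array([ 0.5608, -0.0377,  0.0032]), 0.58)]
side bin_tab [(array([0.4229, 0.0224, 0.1368]), 0.6)]
side rail_top [(array([ 0.5785, -0.034 ,  0.1293]), 0.77), (array([0.5245, 0.0197, 0.1639]), 0.22)]
side lane_left [(array([0.5643, 0.0185, 0.1845]), 0.95)]
side lane_right [(array([ 0.5587, -0.0907,  0.1899]), 0.61)]
top bin_hook [(array([0.5264, 0.0227, 0.1603]), 0.67)]
top bin [(array([0.4645, 0.0222, 0.0678]), 0.64), (array([ 0.5634, -0.0342,  0.0018]), 0.42)]
top bin_tab [(array([0.4151, 0.0298, 0.1408]), 0.87)]
top rail_top [(array([ 0.5775, -0.0356,  0.1254]), 0.97), (array([0.6319, 0.015 , 0.2125]), 0.59)]
top lane_left [(array([0.5624, 0.0182, 0.1854]), 0.69), (array([ 0.471 ,  0.2858, -0.0025]), 0.68)]
top lane_right [(array([ 0.5568, -0.0935,  0.1826]), 0.64)]
wrist bin_hook []
wrist bin [(array([0.4629, 0.0276, 0.0731]), 0.57)]
wrist bin_tab [(array([0.4122, 0.0297, 0.1417]), 0.79)]
wrist rail_top []
wrist lane_left []
wrist lane_right [(array([0.4629, 0.0277, 0.072 ]), 0.31)]
12.575
```

View pics/s3z.png

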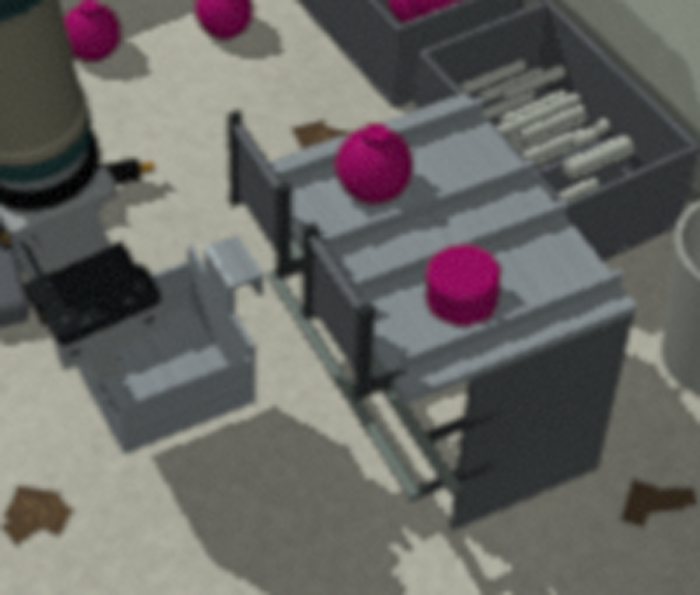

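View pics/wrist3.png

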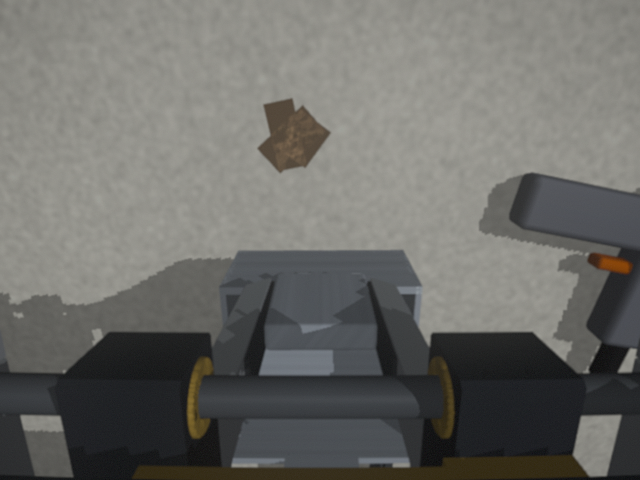

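View pics/top3.png

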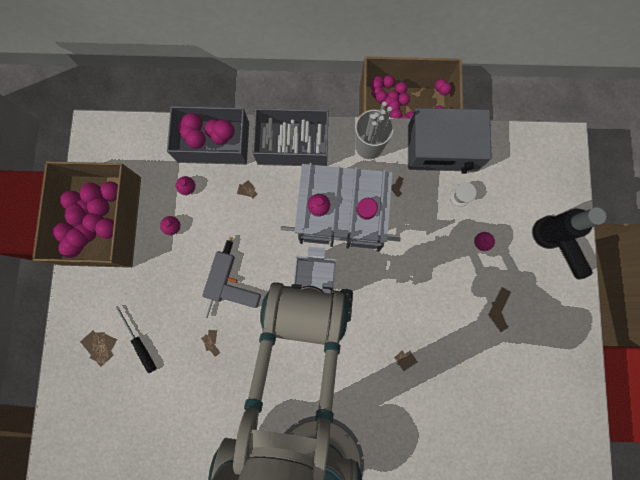

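The bin was carried level and the networks put its hook within 2 mm of my kinematics. The side picture shows the hook in front of the rail, below the left flap. I'll insert it with guarded moves.

```bash
python3 - <<'E'
from h import *
np.set_printoptions(precision=4,suppress=True)
def go(x,z,vel,guard):
    P,q=tool_for_bin(st(x,.055,z),S_R)
    h=r.move_l(P,rot=q,vel=vel,guard=guard); 
    r.hold(.1); print((x,z),h,'hook stand',S_R.inv().apply(hook_now()[0]-S_o),telemetry.current_wrist_force(),telemetry.current_t()); return h
if not go(.017,.160,.06,5):
    go(.017,.142,.03,4)
for n in ('side','top'):
    snap(n,n+'4.png')
    for th in('bin_hook','bin'): print(n,th,[(np.round(d['at'],4),round(d['score'],2)) for d in models.mark_of(th,n)][:2])
z=cv2.imread('pics/side4.png')[170:340,240:440];cv2.imwrite('pics/s4z.png',cv2.resize(z,None,fx=3.5,fy=3.5,interpolation=cv2.INTER_CUBIC))
E
```

```text
(0.017, 0.16) False hook stand [0.0165 0.055  0.1599] [ 0.451  -0.2634 -2.1958] 13.775
(0.017, 0.142) False hook stand [0.0172 0.055  0.1422] [-0.1275 -0.7321 -3.2449] 14.625
side bin_hook [(array([0.5851, 0.0189, 0.1456]), 0.75)]
side bin [(array([0.5222, 0.0235, 0.0585]), 0.79)]
top bin_hook [(array([0.5833, 0.0194, 0.1425]), 0.83)]
top bin [(array([0.5221, 0.0189, 0.0518]), 0.92)]
```

View pics/s4z.png

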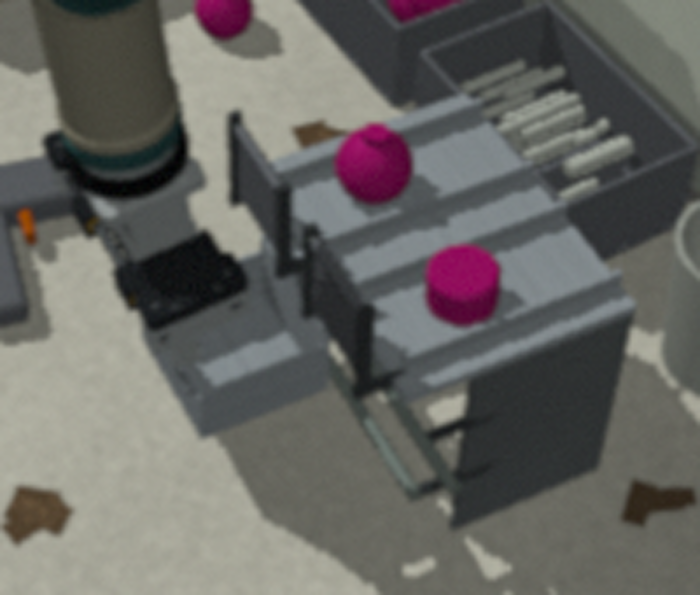

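```bash
python3 - <<'E'
from h import *
np.set_printoptions(precision=4,suppress=True)
def go(x,z,vel,guard):
    P,q=tool_for_bin(st(x,.055,z),S_R)
    h=r.move_l(P,rot=q,vel=vel,guard=guard); 
    r.hold(.1); print((x,z),h,'hook stand',S_R.inv().apply(hook_now()[0]-S_o),np.array(telemetry.current_wrist_force()),telemetry.current_t()); return h
if not go(.017,.136,.03,4):
    go(.003,.136,.015,3)
E
```

```text
(0.017, 0.136) False hook stand [0.017  0.055  0.1359] [-0.4882  0.1144 -3.4518] 15.375
(0.003, 0.136) True hook stand [0.0146 0.055  0.1356] [ 3.224  -0.1035 -1.7025] 15.9
```

Pulling back, the lip touched the rail at stand x = 14.6 mm, against 14.5 mm expected, so the hook is over the rail. Next I'll lower it until the weight transfers.

```bash
python3 - <<'E'
from h import *
np.set_printoptions(precision=4,suppress=True)
def go(x,z,vel,guard,pitch=0.):
    P,q=tool_for_bin(st(x,.055,z),S_R*R.from_euler('y',-pitch))
    h=r.move_l(P,rot=q,vel=vel,guard=guard); 
    r.hold(.1); print((x,z,pitch),h,'hook stand',S_R.inv().apply(hook_now()[0]-S_o),np.array(telemetry.current_wrist_force()),np.array(telemetry.current_torque()),telemetry.current_t()); return h
go(.0160,.136,.02,None)
go(.0160,.124,.012,2.5)
z=S_R.inv().apply(hook_now()[0]-S_o)[2]
# rotate bottom towards stand about hook until lower rail is felt
go(.0150,z,.02,None)
for a in (.03,.05,.065,.08):
    if go(.0150,z-.0003,.01,2.0,a): break
E
```

```text
(0.016, 0.136, 0.0) False hook stand [0.015  0.055  0.1351] [ 0.7899 -0.4898 -4.7331] [ 0.0213  0.1977 -0.0048] 16.3167
(0.016, 0.124, 0.0) True hook stand [0.016  0.055  0.1286] [0.8207 0.0361 3.4962] [-0.0243 -0.6293  0.0341] 17.0667
(0.015, np.float64(0.12862420490292567), 0.0) False hook stand [0.0153 0.055  0.1288] [0.9869 0.9552 1.8991] [ 0.0072 -0.4514 -0.0169] 17.4167
(0.015, np.float64(0.12832420490292568), 0.03) False hook stand [0.0154 0.055  0.1286] [ 0.7774 -1.214   2.2893] [-0.002  -0.6877  0.0323] 18.025
(0.015, np.float64(0.12832420490292568), 0.05) False hook stand [0.0153 0.055  0.1285] [ 1.5996 -0.0955  3.9686] [-0.0433 -0.7827  0.0307] 18.4917
(0.015, np.float64(0.12832420490292568), 0.065) True hook stand [0.0147 0.0551 0.1284] [-4.1689 -0.0493  2.0635] [ 0.0017  0.0714 -0.0497] 18.8
```

The lower rail was felt at about 0.065 rad of lean. I'll release gradually.

```bash
python3 - <<'E'
from h import *
np.set_printoptions(precision=4,suppress=True)
for f in (20,10,5,3):
    gripper_to(.03,f); print(f,telemetry.current_opening(),np.array(telemetry.current_wrist_force()),telemetry.current_t())
for o in (.0442,.0450,.046,.048,.052):
    gripper_to(o,3); print(o,telemetry.current_opening(),np.array(telemetry.current_wrist_force()))
r.hold(.2)
gripper_to(.085,3)
print(np.array(telemetry.current_wrist_force()),telemetry.current_t())
for n in ('side','top','wrist'):
    snap(n,n+'5.png')
    for th in('bin_hook','bin'): print(n,th,[(np.round(d['at'],4),round(d['score'],2)) for d in models.mark_of(th,n)][:2])
z=cv2.imread('pics/side5.png')[170:340,240:440];cv2.imwrite('pics/s5z.png',cv2.resize(z,None,fx=3.5,fy=3.5,interpolation=cv2.INTER_CUBIC))
E
```

```text
20 0.04386769000479012 [-4.3254  1.4042  0.8719] 19.0167
10 0.04393204640534465 [-5.8676  1.3028  0.5895] 19.2333
5 0.044010992904740046 [-4.1274  1.7834 -0.6769] 19.45
3 0.04422023599765454 [-3.6964  0.2615 -1.9191] 19.6667
0.0442 0.04401184505805571 [-1.9434  1.5588 -0.521 ]
0.045 0.04507116173402303 [ 0.9855  1.381  -1.2147]
0.046 0.045757900214364176 [0.9215 0.1148 0.3036]
0.048 0.04798571237361625 [0.0155 0.739  0.51  ]
0.052 0.05182244644818896 [-0.4146 -0.4974 -1.0119]
[ 0.0415  0.4309 -0.3441] 21.7833
side bin_hook [(array([0.5794, 0.0155, 0.1301]), 0.85), (array([ 0.5631, -0.0385, -0.0011]), 0.41)]
side bin [(array([0.5265, 0.0218, 0.0358]), 0.68)]
top bin_hook [(array([0.5825, 0.0191, 0.1294]), 0.59)]
top bin []
wrist bin_hook []
wrist bin [(array([0.527 , 0.0229, 0.0359]), 0.95)]
```

View pics/s5z.png

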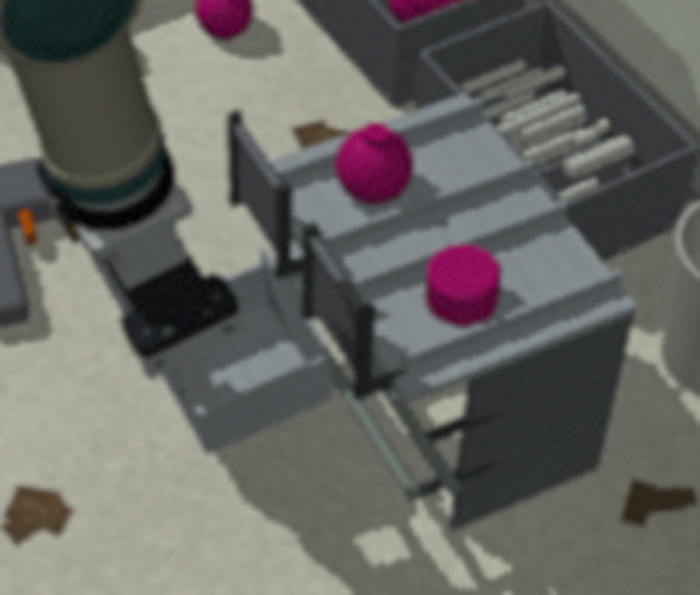

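View pics/wrist5.png

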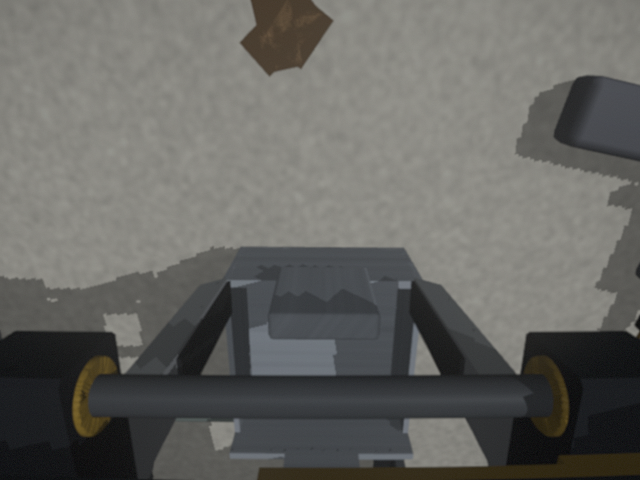

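The bin hangs free, with its hook at z ≈ 0.130 and the fingers clear of the tab. I'll withdraw and go behind the globe.

```bash
python3 - <<'E'
from h import *
np.set_printoptions(precision=4,suppress=True)
p=np.array(telemetry.current_ee_pos());zt=Rq(telemetry.current_tool_rot()).as_matrix()[:,2]
r.move_l(p-.02*zt,vel=.03); r.move_l(p-.09*zt,vel=.15)
p=np.array(telemetry.current_ee_pos())
r.move_l([p[0]-.02,p[1],.37],vel=.25)
q=qw(ori(S_yaw,0))
r.move_to(st(.130,.056,.37),q)
gripper_to(.02,20)
print(telemetry.current_t())
for n in ('side','top'):
    snap(n,n+'6.png')
    for th in('bin_hook','bin','globe','globe_center','cap_center'): print(n,th,[(S_R.inv().apply(np.array(d['at'])-S_o).round(4),round(d['score'],2)) for d in models.mark_of(th,n)][:2])
z=cv2.imread('pics/side6.png')[130:340,240:480];cv2.imwrite('pics/s6z.png',cv2.resize(z,None,fx=2.8,fy=2.8,interpolation=cv2.INTER_CUBIC))
E
```

```text
26.575
side bin_hook [(array([0.0154, 0.0553, 0.1313]), 0.83)]
side bin [(array([-0.038 ,  0.0564,  0.0362]), 0.75), (array([ 0.1344,  0.4437, -0.0017]), 0.52)]
side globe [(array([0.0656, 0.0606, 0.1827]), 0.94), (array([ 0.1732, -0.3272, -0.002 ]), 0.58)]
side globe_center [(array([0.0673, 0.0562, 0.2058]), 0.56)]
side cap_center [(array([ 0.0682, -0.0538,  0.1984]), 0.78), (array([ 0.0525, -0.3962,  0.0007]), 0.48)]
top bin_hook [(array([ 0.0174,  0.4676, -0.0021]), 0.53)]
top bin []
top globe [(array([0.0655, 0.0573, 0.1816]), 0.64)]
top globe_center [(array([0.0676, 0.0572, 0.2061]), 0.64), (array([0.0009, 0.0007, 0.0007]), 0.53)]
top cap_center [(array([ 0.0685, -0.0578,  0.1992]), 0.67)]
```

View pics/s6z.png

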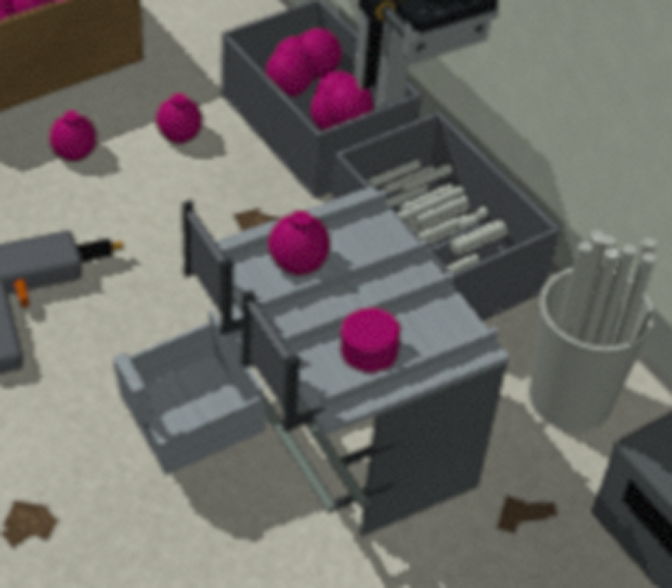

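The bin hangs on the rail below the left lane. The globe is at stand (66, 57) mm. I'll lower the fingers behind it and push.

```bash
python3 - <<'E'
from h import *
np.set_printoptions(precision=4,suppress=True)
r.move_l(st(.130,.056,.27),vel=.2)
print(r.move_l(st(.127,.056,.223),vel=.08,guard=6),telemetry.current_wrist_force())
print(r.move_l(st(.045,.056,.223),vel=.05,guard=10),telemetry.current_t())
for n in ('side','top'): snap(n,n+'7.png')
z=cv2.imread('pics/side7.png')[130:340,240:480];cv2.imwrite('pics/s7z.png',cv2.resize(z,None,fx=2.8,fy=2.8,interpolation=cv2.INTER_CUBIC))
print(S_R.inv().apply(np.array(telemetry.current_ee_pos())-S_o),telemetry.current_wrist_force())
E
```

```text
False [ 0.6469 -0.0777  0.1623]
False 30.3583
[0.0451 0.056  0.2229] [ 1.0317 -0.3743  1.0526]
```

View pics/s7z.png

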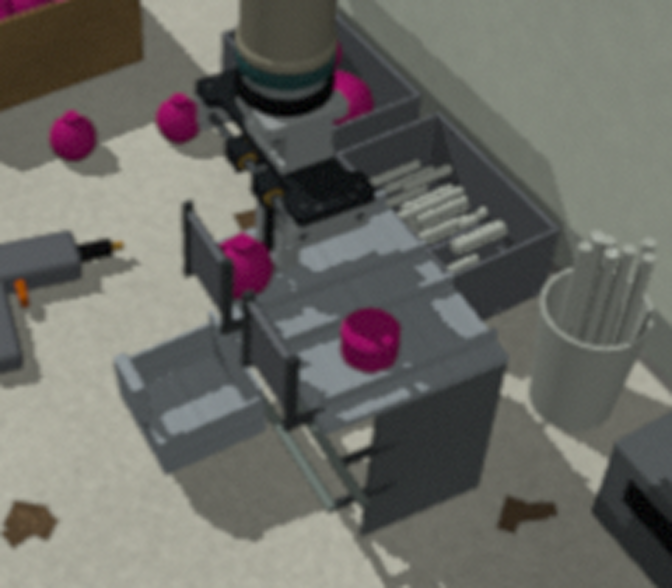

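The globe is upright in front of the flap, at crop pixel 248,265. I'll keep pushing.

```bash
python3 - <<'E'
from h import *
np.set_printoptions(precision=4,suppress=True)
print(r.move_l(st(.018,.056,.223),vel=.05,guard=12),telemetry.current_t())
r.hold(.4)
for n in ('side','top'): snap(n,n+'8.png')
z=cv2.imread('pics/side8.png')[130:340,240:480];cv2.imwrite('pics/s8z.png',cv2.resize(z,None,fx=2.8,fy=2.8,interpolation=cv2.INTER_CUBIC))
print(S_R.inv().apply(np.array(telemetry.current_ee_pos())-S_o),telemetry.current_wrist_force())
for n in ('side','top'):print([(np.round(d['at'],3),round(d['score'],2)) for d in models.mark_of('globe_center',n)][:3])
E
```

```text
False 31.15
[0.0181 0.056  0.2229] [0.5308 0.022  0.2739]
[(array([0.476, 0.283, 0.001]), 0.62), (array([0.545, 0.017, 0.203]), 0.54), (array([ 0.712, -0.377,  0.   ]), 0.36)]
[(array([0.544, 0.019, 0.202]), 0.6), (array([ 0.561, -0.034,  0.001]), 0.44), (array([ 0.627, -0.099,  0.184]), 0.37)]
```

View pics/s8z.png

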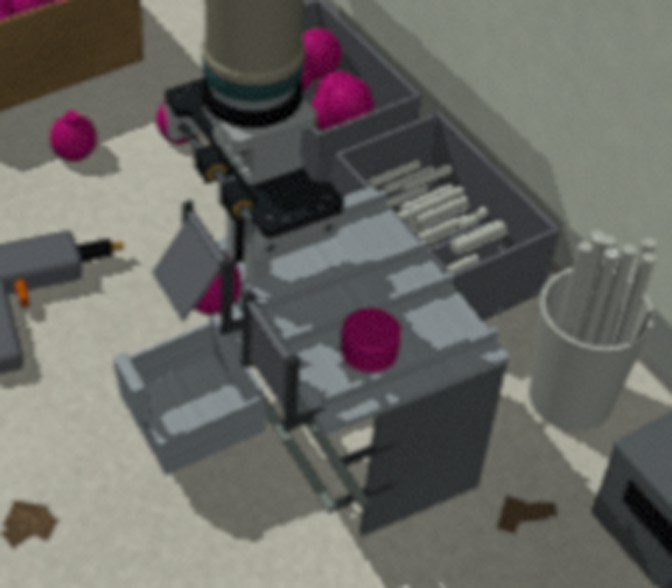

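The flap is open, and the globe is leaning at the deck edge with its centre at stand x ≈ -19 mm. A few more millimetres should drop it.

```bash
python3 - <<'E'
from h import *
np.set_printoptions(precision=4,suppress=True)
print(r.move_l(st(.010,.056,.223),vel=.04,guard=12),telemetry.current_t())
r.hold(.5)
for n in ('side','top'): snap(n,n+'9.png')
z=cv2.imread('pics/side9.png')[130:340,240:480];cv2.imwrite('pics/s9z.png',cv2.resize(z,None,fx=2.8,fy=2.8,interpolation=cv2.INTER_CUBIC))
print(S_R.inv().apply(np.array(telemetry.current_ee_pos())-S_o),telemetry.current_wrist_force())
for n in ('side','top'):print([(np.round(d['at'],3),round(d['score'],2)) for d in models.mark_of('globe_center',n)][:3])
E
```

```text
False 32.1
[0.01  0.056 0.223] [ 1.0042 -0.4459 -0.2122]
[(array([0.515, 0.035, 0.064]), 0.53)]
[(array([ 0.559, -0.035,  0.001]), 0.73), (array([0.52 , 0.039, 0.06 ]), 0.53)]
```

View pics/s9z.png

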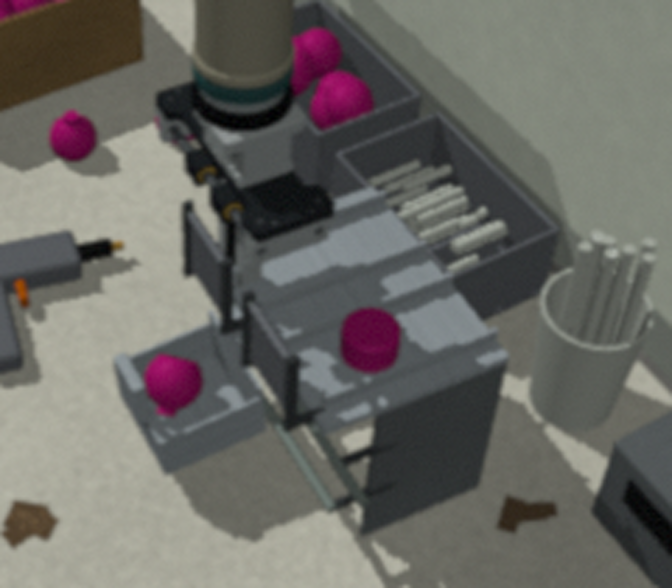

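The globe is in the bin (crop pixel 173,380) and the flap has shut. I'll retreat backwards and up, then verify.

```bash
python3 - <<'E'
from h import *
np.set_printoptions(precision=4,suppress=True)
r.move_l(st(.06,.056,.225),vel=.1)
r.move_l(st(.08,.056,.40),vel=.2)
r.hold(1.0)
for k in range(2):
  for n in ('side','top'):
    snap(n,n+f'a{k}.png')
    for th in ('globe_center','bin_hook','bin','cap_center'):print(n,th,[(S_R.inv().apply(np.array(d['at'])-S_o).round(4),round(d['score'],2)) for d in models.mark_of(th,n)][:3])
  if k==0: r.hold(.7)
a,b=[cv2.imread(f'pics/sidea{k}.png').astype(int)[230:310,270:350] for k in (0,1)];print('maxdiff',abs(a-b).max())
z=cv2.imread('pics/sidea1.png')[130:340,240:480];cv2.imwrite('pics/saz.png',cv2.resize(z,None,fx=2.8,fy=2.8,interpolation=cv2.INTER_CUBIC))
print(telemetry.current_t())
E
```

```text
side globe_center [(array([-0.0449,  0.0707,  0.0599]), 0.92)]
side bin_hook [(array([0.0157, 0.0534, 0.1326]), 0.9)]
side bin []
side cap_center [(array([ 0.0686, -0.0591,  0.199 ]), 0.69), (array([0.017, 0.001, 0.127]), 0.44)]
top globe_center []
top bin_hook [(array([ 0.0505, -0.3935,  0.0035]), 0.3)]
top bin [(array([0.0184, 0.4667, 0.0009]), 0.16)]
top cap_center [(array([ 0.0718, -0.053 ,  0.1992]), 0.62)]
side globe_center [(array([-0.0457,  0.0711,  0.061 ]), 0.63), (array([0.0136, 0.0517, 0.1295]), 0.39)]
side bin_hook [(array([0.0138, 0.0572, 0.131 ]), 0.92), (array([0.0201, 0.0026, 0.1263]), 0.59), (array([ 0.072 , -0.055 ,  0.1982]), 0.32)]
side bin [(array([-0.0394,  0.0594,  0.034 ]), 0.58)]
side cap_center [(array([ 0.0681, -0.0579,  0.196 ]), 0.57)]
top globe_center []
top bin_hook []
top bin [(array([ 0.02  ,  0.4667, -0.0021]), 0.52)]
top cap_center [(array([ 0.0667, -0.0538,  0.1987]), 0.64)]
maxdiff 13
37.1833
```

View pics/saz.png

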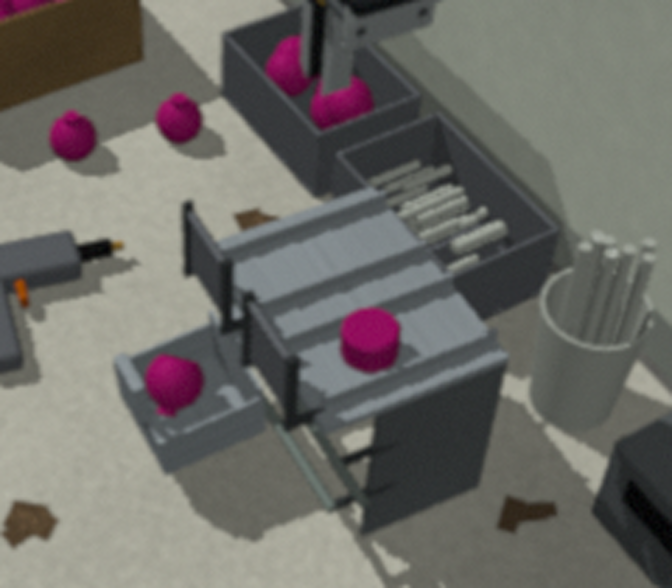

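Everything is still and in place, so I'm handing in.

```bash
python3 -c "
from h import *
r.sign_off();print(telemetry.current_t())"
```

```text
the job is handed in; nothing more can be done
the job is handed in; nothing more can be done
```

The job is handed in, at about 37 s of the 64 s allowed; the hand-in gives no verdict, so what follows rests on my own checks.

- **Hanging the bin:** I gripped the bin by its tab, carried it below the left lane and put its hook over the upper rail. Pulling back, the lip met the rail at stand x = 14.6 mm, against 14.5 mm expected. I then lowered it, leaned it onto the lower rail and released the grip in small steps.
- **Pushing the globe:** From behind, I pushed the globe along the deck with the fingers nearly closed. It opened the left flap itself and dropped into the bin, and the fingers stayed behind the flap throughout.

**Last checks (side camera):**
- The hook was at stand x ≈ 14–16 mm and z ≈ 131–133 mm.
- The globe was inside the bin, about 27 mm above its underside. Two pictures 0.7 s apart showed no visible movement.
- Both flaps looked shut, and the cap had not moved beyond measuring error.
- The gripper was clear above the deck.

**Not confirmed:**
- The top camera did not find the globe, bin or hook at the end, so those rest on the side camera alone. The cap was seen by both.
- I did not measure the flap angles or the bystanders' positions at the end; I only judged them from the pictures. The last side picture I viewed was cropped and left out the spool and one spare globe.

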